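# Level the marbling tray with a wedge and clamp it

## Task

Level the empty marbling tray: slide the orange wedge under its low end until the top of its white rim stands within the red band on the levelling post. Then push the red handle of the toggle clamp at the other end down over centre until it locks, so that its pad holds the tray. Raise the tray with the wedge alone, never pushing or lifting it by hand, and leave the other things on the bench alone.

Things in the scene. Friction and masses are not known exactly. Their poses are not given: they have to be found in the camera images.
- wedge_mid (a point): Orange levelling wedge, loose, flat on the bench beyond the tray's low end: 160 long x 40 wide mm, flat underside, top rising evenly from 4 mm thick at the tip to 33 mm at the heel. The point is the middle of its length and width, 9 mm above its underside; x axis to the thin tip, z up. Grip it across its 40 mm width, up to 60 mm behind the point.
- cradle: Fixed stand of the tray. Origin on the bench top under the tray's middle; y points from the clamp end to the low end, z up. At y -130 to -118 mm a bearer, 22 mm high, carries the tray's clamp end; at y = -130 stands an upright stop, 45 mm high. At the low end the tray lies on two bumpers, 13 mm high, at x -82 and +82; between them lies the grey slide plate, on which the wedge goes in along -y.
- lane (a point): Point fixed to the cradle's frame, on the bench level (z = 0), at the middle of the lane of the wedge, y = +130 mm of the cradle. Here lies the fixed grey slide plate, 100 mm wide (x), from y = 20 to 280 mm of the cradle: the wedge slides flat on it. Its top stands 1.5 to 5.5 mm above the bench, each time another height that nobody has measured: feel for it when setting the wedge down.
- tray_lip (a point): Middle of the lower edge of the tray's low end, under which the wedge goes (about 12 mm above the bench at the start). With the tray against the stop it lies at y = +130 mm of the cradle. The tray starts 2 to 7 mm short of the stop: the pushed wedge first slides it along to the stop and only then raises it.
- tray_rim (a point): Point on the top of the tray's white rim, on its outer edge, beside the levelling post and 45 mm from the tray's low end. This point has to come to the height of the red band; the low end's lower edge then rises about 1.22 times as much as this point.
- red_band (a point): Centre of the red band, 5 mm high, painted round the levelling post: a fixed wooden post of 18 x 18 x 112 mm beside the tray's far long side, 8 mm from its rim. The band's height differs from one start to the next (71 to 76 mm above the bench).
- clamp_handle (a joint): Angle of the toggle clamp's handle against its arm, rad: 0 open as it starts, growing as the handle is pushed down; dead centre at 1.59, locked against its stop at 1.67. Friction holds the handle where it is left; pushing it home takes about 5 to 15 N at its grip.
- clamp_grip (a point): Middle of the red grip of the clamp's handle, a round bar 17 mm thick and 78 mm long, 100 mm from the handle's pivot; its x axis is the axis it turns about (as the cradle's x), y runs along the bar to the pivot. Open, it leans up and back at about 52 degrees to the bench; it swings down, away from the tray, in the cradle's y-z plane, and is about level when locked.
- clamp_pivot (a point): Point fixed to the cradle where the handle's pivot (on the clamp's arm) stands when locked, 114 mm above the bench; with the clamp open that pivot is about 13 mm farther from the tray and 4 mm lower. The arm reaches 75 mm from below it towards the tray; open, it stands up at 39 degrees, and it comes down on the rim as the handle goes down.
- jar_blue: Bystander, blue jar, 74 mm wide, 105 high, origin under its centre.
- jar_ochre: Bystander, ochre jar, 74 mm wide, 105 high, origin under its centre.
- tub: Bystander, open grey tub, 116 mm wide, 115 high, origin under its centre.
- brush: Bystander, brush lying on the bench; origin under its centre.
- rake: Bystander, marbling rake: wooden bar 240 x 22 x 12 mm with steel pins, lying flat; origin under the bar's centre.
- spirit_level: Bystander, yellow spirit level, 230 x 26 x 44 mm, origin under its centre.
- dropper: Bystander, small amber bottle, 38 mm wide, 85 high, origin under its centre.
- short_shim: Bystander, short dark wooden shim, 80 x 34 x 12 mm, too thin for this job; origin under its centre.
- tray: Loose clear aqua acrylic tray, empty, 200 (x) x 260 (y) x 52 mm high, about 0.85 kg, flat bottom, white rim 16 mm wide, 5 mm thick, that overhangs its walls by 5 mm. Origin on its underside at its middle, y towards its low end; this frame's z axis is upright while the tray leans on its bumpers at the start.
- wedge: The wedge as a whole, about 120 g; origin at the centre of its underside, axes as wedge_mid. Its centre of mass lies 21 mm from the origin, towards the heel. Started under the tray it can be pushed on at its upright heel face (40 wide, 33 mm high); when let go, friction holds it in place. A push takes about 3 to 12 N.
- clamp_pad: The clamp's round rubber pad, 20 mm wide, sprung, at the end of the clamp's arm; origin 28 mm above its foot. Locked, it presses on the middle of the rim over the bearer with about 15 N, provided that the tray stands against the stop.
Things that resemble listed ones, but are neither listed nor needed, are in the scene too. Of the things that look like the wedge, the smaller one is meant.

How it is judged:
By the outcome, as a careful person would: the job done as asked, in the order asked, and still so for the second after the job is handed in, with the robot touching nothing.
It also fails if it takes over 61 s, if anything falls off the work surface, if the arm or the gripper's body presses on something with over 40 N, if the wrist force passes 120 N, or if a joint passes its speed limit or range.

## Robot

A 6-joint arm with a two-finger parallel gripper is mounted at the origin on the work surface. World frame = base frame: x ahead of the robot, y to its left, z up, the work surface at z = 0. Lengths are in m, angles in rad, forces in N, time in s.
With the tool pointing down it reaches from about 0.375 to 0.9 m from the base axis. Payload 3.1 kg.
Tool frame: the origin (TCP) lies midway between the tips of the shut fingers; the grasp point (between the pads) lies 19 mm behind it; z points along the fingers, y is the line along which they close (so a half turn about z gives the same grasp; the last joint's range is limited). The gripper opens to 85 mm and grips with 20 to 120 N. Pads are 22 mm wide; open, the fingers measure 114 mm over their backs; the gripper's body (76 mm by 85 mm) begins 54 mm behind the grasp point. The pads swing forward as they close: fully open they stand 13 mm farther back than shut.
Start: joints at [-1.385, 0.527, 1.433, -0, 1.181, -0.178], TCP at [0.223, -0.584, 0.231] pointing down, gripper open.
Joint ranges: [-3.08, 3.08], [-0.75, 2.2], [0.22, 2.44], [-1.43, 4.57], [0, 2.65], [-2.85, 2.85]. Speed limits (rad/s): [2.79, 2.79, 3.14, 3.14, 3.14, 3.14].

## Interface

Orientations are given as a unit quaternion [x, y, z, w].
In Python, from station import manip gives the robot as it stands. The module is installed in compiled form; this text tells all that it offers.
- The arm moves only by the tool apply_moves, never from a script. Its arguments are lists of equal length, an entry for each row: "claw": the gripper's target within -1 to 1 (fully open at 1, half-way at 0, shut at -1); "travel": the shift along the tool's x, y, z scaled (see below), a list of three; "turn": the turn, a rotation vector about the tool's x, y, z scaled (see below), a list of three. In form: {"claw": [claw, ...], "travel": [[dx, dy, dz], ...], "turn": [[rx, ry, rz], ...]}. A call has 1 to 5 rows; each row is the pose to reach, as a shift and turn from the pose commanded when the call began, along the tool's axes at that moment, turning the shorter way round; what a row does not reach only later rows make up. The controller multiplies each number of a shift by 800 mm and each number of a turn by 180 degrees. A row lasts 1/12 s, in which the tool goes at most 41.7 mm and 7.16 degrees, less where a joint would pass 70% of its speed; a pose out of reach is approached as far as the arm can. A call with a number of a shift or a turn outside -1 to 1 is refused whole. A call with a gripper value outside its range is refused whole. The fingers move at their own pace and stop on an object; "newtons" is the grip in N (left out, the last holds). Time passes only in rows, so rows that repeat a pose let the fingers close. It gives the time, the measured TCP pose, the force, the opening and the grip force at its end, in the units of the state.
- manip.sense(): the state, without advancing time (a new reading comes with each control period).
- manip.snapshot(name): name is "side" or "top"; returns a dict with "pixels" (420x560x3 uint8, red, green, blue), "depth" (420x560 float32, m along the optical axis (not along the pixel's ray), 0 where there is no reading), "intrinsics" (3x3 intrinsics, pixels), "k1" (the pictures are not rectified: a ray, as slopes to the right and down, at radius r is drawn at 1 + k1 r^2 times it, then the intrinsics apply), "R" (3x3) and "t" (3): a world point X has camera coordinates R X + t. Camera axes: x right, y down, z forward; pixel columns grow to the right and rows downward; lengths in m; the calibration is good to about 2 mm. A picture is of the moment at which its call begins.
- manip.sign_off(): hands the job in; it is judged then, once.
The state is a dict: "t": time; "q": joint angles; "qd": joint speeds; "tau": joint torques, N m; "tcp_pos": TCP position; "tool_rot": TCP orientation; "force": force on the tool from outside, world axes, zero at the start; "ft_torque": the same for the moment, N m; "finger_gap": opening from 0.0 (shut) to 1.0 (fully open); "gripper_force": force on a finger pad.
Only numpy, scipy, OpenCV 4.12 (cv2) and the standard library are available. Lean on these libraries where they do the work, as an engineer would, in place of code of your own. Each camera call takes 0.05 s, during which the arm holds its last target. There are 200 camera calls.

## Working session

There is one attempt and no reset: what is moved stays moved. The work goes in short steps, Python scripts to look and compute and a tool call to move; the robot and the scene stay as the last step left them, time stands still between calls to the robot, and variables do not carry over. Pictures are saved under pics/ and viewed, at most 10 in all, crops included, and the job is handed in when it is done.

Besides the shell and the picture viewer there is one more tool, called as name(argument=value, ...), one argument or row to a line, values as JSON. apply_moves: Moves the arm, as the interface text tells. Shifts and turns lie within -1 to 1; 1 stands for 800 mm of shift or 180 degrees of turn. Its arguments: {"type":"object","properties":{"claw":{"type":"array","items":{"type":"number"}},"travel":{"type":"array","items":{"type":"array","items":{"type":"number"}}},"turn":{"type":"array","items":{"type":"array","items":{"type":"number"}}},"newtons":{"type":"number"}},"required":["claw","travel","turn"]}

```bash
mkdir -p pics
cat > h.py <<'E'
import numpy as np, cv2
from station import manip
def snap(n):
    s=manip.snapshot(n); np.savez(f'{n}.npz',**s); return s
def load(n): return dict(np.load(f'{n}.npz'))
def ray(s,u,v):
    K=s['intrinsics'];k=float(s['k1']);p=np.array([(u-K[0,2])/K[0,0],(v-K[1,2])/K[1,1]])
    q=p.copy()
    for _ in range(20): q=p/(1+k*(q@q))
    d=np.array([q[0],q[1],1.]);R=s['R'];return -R.T@s['t'],R.T@d
def onz(s,u,v,z):
    c,d=ray(s,u,v);return c+d*(z-c[2])/d[2]
def dep(s,u,v):
    c,d=ray(s,u,v);return c+d*float(s['depth'][int(round(v)),int(round(u))])
def proj(s,X):
    x=s['R']@np.asarray(X,float)+s['t'];q=x[:2]/x[2];q=q*(1+float(s['k1'])*(q@q));K=s['intrinsics']
    return np.array([K[0,0]*q[0]+K[0,2],K[1,1]*q[1]+K[1,2]])
def cloud(s):
    K=s['intrinsics'];h,w=s['depth'].shape
    D=np.array([[float(s['k1']),0,0,0]]).ravel()
    u,v=np.meshgrid(np.arange(w,dtype=float),np.arange(h,dtype=float))
    q=cv2.undistortPoints(np.stack([u.ravel(),v.ravel()],1)[:,None],K,np.array([float(s['k1']),0,0,0,0])).reshape(h,w,2)
    d=s['depth'][...,None];P=np.concatenate([q*d,d],2)
    return (P-s['t'])@s['R']
def save(img,n): cv2.imwrite(f'pics/{n}.png',cv2.cvtColor(img,cv2.COLOR_RGB2BGR))
E
python3 - <<'E'
from h import *
for n in('top','side'):
    s=snap(n); save(cv2.resize(s['pixels'],(800,600)),n+'0'); print(n,s['t'],s['R'],-s['R'].T@s['t'],s['intrinsics'],s['k1'])
print(manip.sense())
E
```

```text
top [0.09036841 0.51026276 1.43226659] [[-0.02438718 -0.99967023 -0.00804363]
 [-0.98544478  0.02539263 -0.16808864]
 [ 0.16823746  0.00382735 -0.98573907]] [0.26407871 0.07189991 1.4983374 ] [[412.93674268   0.         284.56278427]
 [  0.         412.93674268 210.71298793]
 [  0.           0.           1.        ]] -0.05584645843865758
side [0.49964356 0.10346607 1.40504068] [[-0.98162706 -0.19070743 -0.00624513]
 [-0.13428762  0.71372909 -0.68742826]
 [ 0.13555501 -0.67395954 -0.72622544]] [0.31389755 0.96837956 1.09462212] [[522.59562397   0.         269.95183927]
 [  0.         522.59562397 211.0186338 ]
 [  0.           0.           1.        ]] -0.15942742613570918
{'t': 0.1, 'q': array([-1.38449966e+00,  5.28368152e-01,  1.43380086e+00,  2.67437945e-05,
        1.18141737e+00, -1.78505104e-01]), 'qd': array([ 1.02129094e-05, -2.06769174e-03, -2.07224072e-03, -1.15958199e-03,
       -9.51051622e-04,  6.33499265e-04]), 'tau': array([-2.33409319e-04, -4.43304741e+01, -1.78586751e+01, -1.67092830e-04,
        3.85636478e-03,  1.90584785e-05]), 'tcp_pos': array([ 0.22288475, -0.58319982,  0.2304261 ]), 'tool_rot': array([ 9.83411462e-01,  1.81386058e-01,  8.48221864e-06, -9.96907007e-04]), 'force': array([-0.42851569,  0.60605072, -0.8762596 ]), 'ft_torque': array([-0.02029018,  0.0003801 ,  0.01841134]), 'gripper_force': 0.0, 'finger_gap': 1.00185305663995}
```

View pics/top0.png

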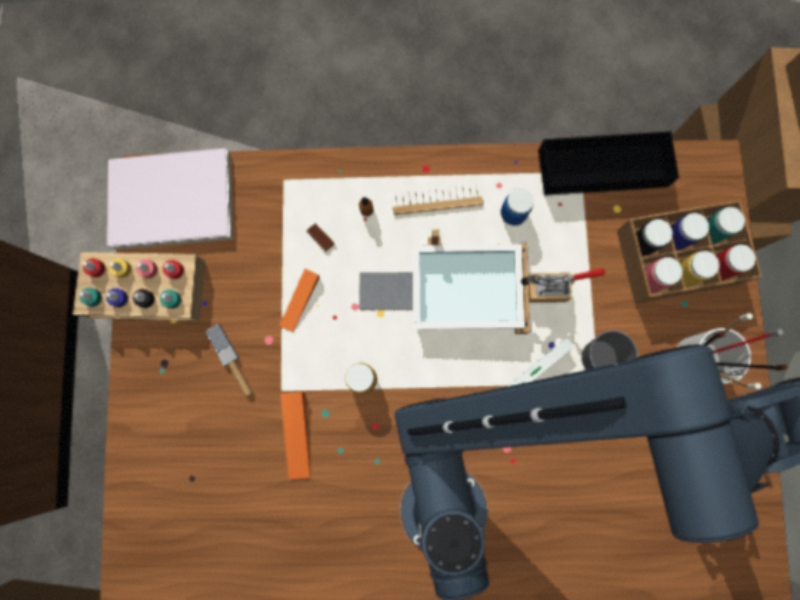

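View pics/side0.png

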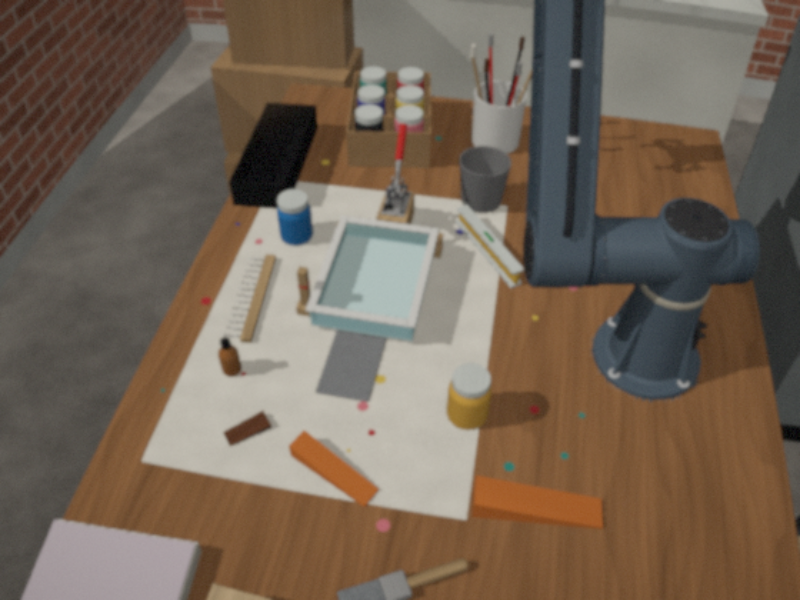

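The top view shows two orange wedges, at (300,300) and (295,435) in the 800x600 picture. The one at (300,300) looks smaller, so it is probably the one meant. The slide plate is at (385,291), the tray at (468,288), the post at (434,238) and the red handle at (590,274). The side view shows the same wedges at (333,468) and (538,502), with the post at (304,285). Next I'll measure these and take one enlarged crop.

Run:
```python
from h import *
np.set_printoptions(precision=4,suppress=True)
for n in('top','side'):
    s=load(n);C=cloud(s);hsv=cv2.cvtColor(s['pixels'],cv2.COLOR_RGB2HSV)
    m=((hsv[...,0]>5)&(hsv[...,0]<16)&(hsv[...,1]>170)&(hsv[...,2]>130)&(C[...,2]<.06)&(C[...,2]>-.02)).astype(np.uint8)
    k,l,st,ce=cv2.connectedComponentsWithStats(m)
    for i in range(1,k):
        if st[i,4]<150: continue
        P=C[l==i];P=P[~np.isnan(P).any(1)]
        (c,wh,a)=cv2.minAreaRect((P[:,:2]*1000).astype(np.float32));b=cv2.boxPoints((c,wh,a))
        print(n,'orange px',ce[i],st[i,4],'box',c,wh,a)
        mu=P.mean(0);U,S,V=np.linalg.svd(P[:,:2]-mu[:2],full_matrices=False);x=(P[:,:2]-mu[:2])@V[0]
        for q in np.linspace(-.08,.08,9):
            g=abs(x-q)<.008
            if g.sum()>3:print('   along',V[0],round(q,3),'z',np.percentile(P[g,2],[20,50,90]),mu)
    # red
    m=(((hsv[...,0]<5)|(hsv[...,0]>174))&(hsv[...,1]>150)&(hsv[...,2]>80)).astype(np.uint8)
    k,l,st,ce=cv2.connectedComponentsWithStats(m)
    for i in range(1,k):
        if st[i,4]<6: continue
        P=C[l==i];print(n,'red',ce[i],st[i],np.median(P,0),P.min(0),P.max(0))
    # grey plate
    v=hsv[...,2].astype(int)
    w=(hsv[...,1]<50)&(v>55)&(v<130)&(abs(C[...,2])<.02)&(C[...,0]>.4)&(C[...,0]<.8)&(abs(C[...,1])<.5)
    k,l,st,ce=cv2.connectedComponentsWithStats(w.astype(np.uint8));i=1+np.argmax(st[1:,4])
    P=C[l==i];print(n,'plate',ce[i],st[i],cv2.minAreaRect((P[:,:2]*1000).astype(np.float32)),np.median(P[:,2]))
    # tray rim
    w=(hsv[...,1]<40)&(v>150)&(C[...,2]>.045)&(C[...,2]<.09)&(C[...,0]>.45)&(C[...,0]<.8)&(abs(C[...,1])<.35)
    k,l,st,ce=cv2.connectedComponentsWithStats(w.astype(np.uint8));i=1+np.argmax(st[1:,4])
    P=C[l==i];r=cv2.minAreaRect((P[:,:2]*1000).astype(np.float32));print(n,'rim',st[i],r,cv2.boxPoints(r))
    A=np.c_[P[:,:2],np.ones(len(P))];print('plane',np.linalg.lstsq(A,P[:,2],rcond=None)[0])
s=load('side');p=s['pixels']
a=cv2.resize(p[295:375,190:430],(720,240),interpolation=cv2.INTER_CUBIC)
b=cv2.resize(p[175:225,195:245],(240,240),interpolation=cv2.INTER_CUBIC)
t=load('top')['pixels'];c=cv2.resize(t[160:240,340:430],(270,240),interpolation=cv2.INTER_CUBIC)
d=cv2.resize(t[185:235,190:240],(240,240))
o=np.zeros((490,760,3),np.uint8);o[:240,:720]=a;o[250:,:240]=b;o[250:,245:515]=c;o[250:,520:760]=d
save(o,'crop1')
```

```text
top orange px [209.0856 209.7657] 397 box (525.75146484375, 355.87603759765625) (38.27368927001953, 154.88558959960938) 62.07014083862305
   along [-0.8791  0.4767] -0.08 z [0.0283 0.0316 0.0345] [0.5273 0.3531 0.0178]
   along [-0.8791  0.4767] -0.06 z [0.0259 0.0298 0.0338] [0.5273 0.3531 0.0178]
   along [-0.8791  0.4767] -0.04 z [0.0222 0.0249 0.0305] [0.5273 0.3531 0.0178]
   along [-0.8791  0.4767] -0.02 z [0.0178 0.0216 0.0253] [0.5273 0.3531 0.0178]
   along [-0.8791  0.4767] 0.0 z [0.0146 0.0175 0.0231] [0.5273 0.3531 0.0178]
   along [-0.8791  0.4767] 0.02 z [0.0119 0.0144 0.019 ] [0.5273 0.3531 0.0178]
   along [-0.8791  0.4767] 0.04 z [0.0077 0.0098 0.0167] [0.5273 0.3531 0.0178]
   along [-0.8791  0.4767] 0.06 z [0.0032 0.0071 0.0118] [0.5273 0.3531 0.0178]
   along [-0.8791  0.4767] 0.08 z [0.0016 0.0028 0.008 ] [0.5273 0.3531 0.0178]
top orange px [206.2382 304.861 ] 957 box (187.40921020507812, 365.1505126953125) (215.8551025390625, 62.60308837890625) 4.604917049407959
   along [-0.9975 -0.0709] -0.08 z [0.035  0.0378 0.0413] [0.1876 0.3609 0.0221]
   along [-0.9975 -
[... 4399 characters left out ...]
.3066  0.2192]
side red [143.6364 210.3182] [141 208   6   5  22] [ 0.8812  0.018  -0.0001] [ 0.8726  0.0059 -0.0041] [0.8896 0.0288 0.0047]
side red [373.5 286. ] [371 284   6   5  26] [ 0.2075  0.1629 -0.0003] [ 0.2006  0.1557 -0.0044] [0.2141 0.1703 0.0042]
side plate [246.267  255.1518] [ 222  231   49   49 1614] ((548.04931640625, 124.96122741699219), (155.93258666992188, 97.41295623779297), 88.15068817138672) 0.0055402629866742915
side rim [ 214  151   89   78 1126] ((554.08544921875, -82.23585510253906), (296.7389221191406, 209.3298797607422), 89.63117218017578) [[ 448.4676 -229.9285]
 [ 657.7932 -231.276 ]
 [ 659.7033   65.4568]
 [ 450.3777   66.8043]]
plane [-0.0005 -0.0352  0.0657]
```

View pics/crop1.png

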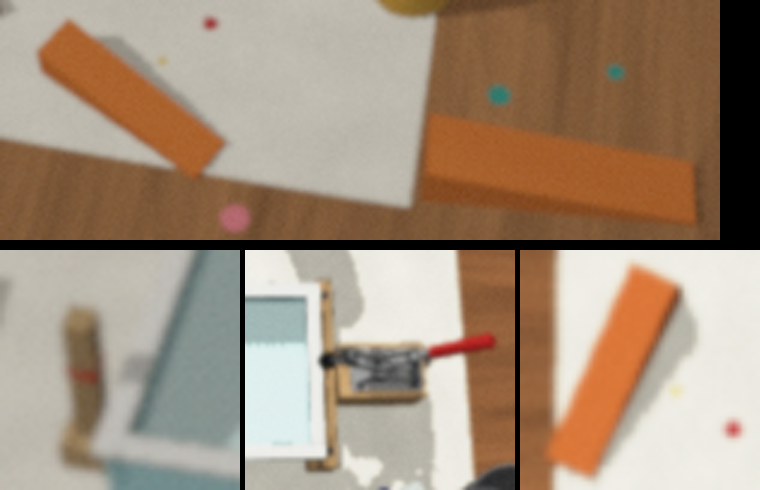

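Crop: the wedge at top px (209,210), side px (232,328), measures about 157x40 mm and 4 to 33 mm thick. The other, at top px (206,305), side px (374,353), is about 215 mm long, so it is the large look-alike. The first is the one meant: its heel is at world (0.60,0.32) and its tip points towards (-x,+y). The red band is clear on the post at about side px (212,201).

Next come the band height, the lane and the first move.

```bash
cat >> h.py <<'E'
from scipy.spatial.transform import Rotation as Ro
def mv(pos,yaw,p0=None,y0=None):
    """shift/turn numbers (tool down; yaw=deg of tool y axis in world)"""
    s=manip.sense()
    R0=lambda y:Ro.from_matrix(np.array([[-np.sin(y),np.cos(y),0],[np.cos(y),np.sin(y),0],[0,0,-1.]]).T.T)
    A=Ro.from_quat(s['tool_rot']) if y0 is None else R0(np.radians(y0))
    p=s['tcp_pos'] if p0 is None else np.array(p0)
    B=R0(np.radians(yaw)); 
    return np.round(A.inv().apply(np.array(pos)-p)/.8,4),np.round((A.inv()*B).as_rotvec()/np.pi,4)
def tri(a,b):
    (c1,d1),(c2,d2)=a,b;M=np.c_[d1,-d2];k=np.linalg.lstsq(M,c2-c1,rcond=None)[0]
    p,q=c1+k[0]*d1,c2+k[1]*d2;return (p+q)/2,np.linalg.norm(p-q)
E
python3 - <<'E'
from h import *
np.set_printoptions(precision=4,suppress=True)
S=[snap('side') for _ in range(6)];s=S[0]
img=np.mean([a['pixels'].astype(float) for a in S],0);np.save('sideavg.npy',img)
t=load('top')
print('grip',tri(ray(t,413.3,191.4),ray(s,280.3,99.05)))
red=img[...,0]-img[...,1]
w=np.clip(red[194:210,203:222]-45,0,None);yy,xx=np.mgrid[194:210,203:222]
u,v=(w*xx).sum()/w.sum(),(w*yy).sum()/w.sum();print('band px',u,v)
print(np.round(red[180:222,int(round(u))-1:int(round(u))+2].mean(1)));print(np.round(img[178:222,int(round(u))].sum(1)))
# post top centre candidates from both views
print('post top side z.112:',[onz(s,u,r,.112) for r in (185,187,189,191)])
print('band at plane y:',[ (y,(lambda c,d:c+d*(y-c[1])/d[1])(*ray(s,u,v))) for y in (.0,.005,.01,.015,.02)])
# plate in side
hsv=cv2.cvtColor(img.astype(np.uint8),cv2.COLOR_RGB2HSV);m=((hsv[...,1]<60)&(hsv[...,2]<125)).astype(np.uint8)
k,l,st,ce=cv2.connectedComponentsWithStats(m);i=l[255,246];c=max(cv2.findContours((l==i).astype(np.uint8),0,2)[0],key=cv2.contourArea)
P=np.array([onz(s,*q,.0035)[:2] for q in c[:,0]])*1000;print('plate side',cv2.boxPoints(cv2.minAreaRect(P.astype(np.float32))))
hsv=cv2.cvtColor(t['pixels'],cv2.COLOR_RGB2HSV);m=((hsv[...,2]<125)&(hsv[...,1]<60)).astype(np.uint8)
k,l,st,ce=cv2.connectedComponentsWithStats(m);i=l[203,269];c=max(cv2.findContours((l==i).astype(np.uint8),0,2)[0],key=cv2.contourArea)
P=np.array([onz(t,*q,.0035)[:2] for q in c[:,0]])*1000;print('plate top',st[i],cv2.boxPoints(cv2.minAreaRect(P.astype(np.float32))))
p0=manip.sense()['tcp_pos'];g=np.array([.5715,.334,.12])
for f in (.25,.5,.75,1):
    p=p0+(g-p0)*f;p[2]=.231;print(f,p,mv(p,-69.1))
print('turn',mv(p0,-117.2))
o=cv2.resize(img[170:235,180:260].clip(0,255).astype(np.uint8),(800,600)[:2] if 0 else (720,585),interpolation=cv2.INTER_CUBIC);save(o,'crop2')
E
```

```text
grip (array([ 0.5424, -0.3455,  0.1817]), np.float64(0.0008475591348537097))
band px 212.29999999999998 200.72727272727272
[ 4.  4.  4.  4.  4.  5. 10. 16. 22. 24. 24. 23. 20. 20. 19. 20. 20. 21.
 22. 31. 49. 56. 41. 26. 21. 20. 19. 20. 20. 19. 21. 21. 21. 22. 22. 23.
 21. 20. 20. 18. 12.  7.]
[550. 552. 552. 552. 551. 552. 550. 535. 496. 431. 382. 366. 354. 324.
 291. 271. 270. 274. 272. 276. 275. 268. 253. 246. 258. 265. 269. 272.
 271. 272. 274. 277. 276. 277. 290. 326. 367. 390. 374. 338. 310. 330.
 410. 498.]
post top side z.112: [array([ 0.6704, -0.0103,  0.112 ]), array([ 0.6683, -0.0027,  0.112 ]), array([0.6663, 0.0048, 0.112 ]), array([0.6642, 0.0123, 0.112 ])]
band at plane y: [(0.0, array([0.6721, 0.    , 0.0609])), (0.005, array([0.6703, 0.005 , 0.0662])), (0.01, array([0.6684, 0.01  , 0.0716])), (0.015, array([0.6666, 0.015 , 0.0769])), (0.02, array([0.6647, 0.02  , 0.0822]))]
plate side [[499.8968  47.9162]
 [594.7141  45.996 ]
 [597.7968 198.2203]
 [502.9796 200.1405]]
plate top [     0      0    560    420 164654] [[ -260.3048  1167.5403]
 [ -241.657  -1079.2915]
 [ 1234.8413 -1067.0371]
 [ 1216.1935  1179.7947]]
0.25 [ 0.3101 -0.3543  0.231 ] (array([ 0.2041, -0.2291,  0.0003]), array([-0.0001, -0.    ,  0.    ]))
0.5 [ 0.3972 -0.1249  0.231 ] (array([ 0.4081, -0.4581,  0.0004]), array([-0.0001, -0.    ,  0.    ]))
0.75 [0.4844 0.1046 0.231 ] (array([ 0.6122, -0.6872,  0.0005]), array([-0.0001, -0.    ,  0.    ]))
1 [0.5715 0.334  0.231 ] (array([ 0.8163, -0.9163,  0.0006]), array([-0.0001, -0.    ,  0.    ]))
turn (array([0., 0., 0.]), array([-0.0001,  0.    ,  0.2672]))
```

View pics/crop2.png

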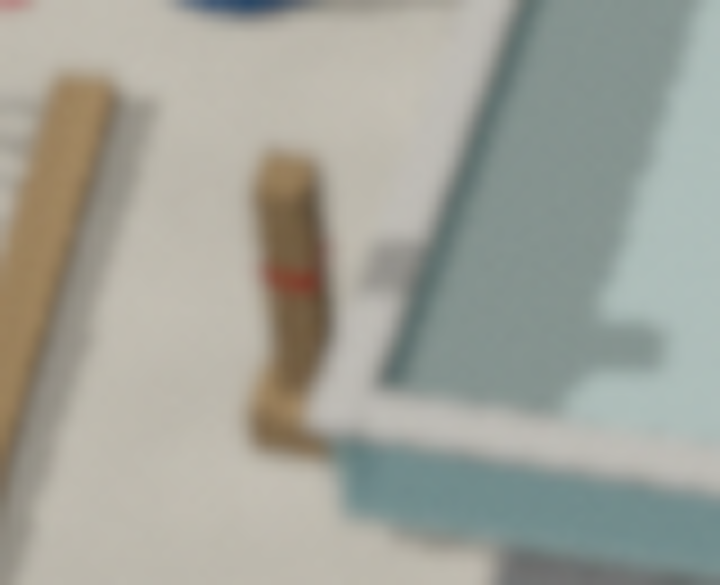

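Crop: the post top's back and front edges are at side rows 186.6 and 191.4, which gives the 18 mm depth it should have. The band is centred at row 200.8, so its height is about 75.4 mm, within the stated 71-76. Lane centre is x≈0.549, cradle y0≈-0.080, yaw ≈-1.1°. Now moving to above the wedge.

apply_moves(
  claw=[0.5, 0.5, 0.5, 0.5, 0.5],
  travel=[
    [0.1633, -0.1833, 0],
    [0.1633, -0.1833, 0],
    [0.1633, -0.1833, 0],
    [0.1633, -0.1833, 0],
    [0.1633, -0.1833, 0],
  ],
  turn=[
    [0, 0, 0],
    [0, 0, 0],
    [0, 0, 0],
    [0, 0, 0],
    [0, 0, 0],
  ],
  newtons=50,
)

```text
t: 0.82
tcp_pos: [0.2931, -0.3964, 0.2312]
tool_rot: [0.983, 0.182, 0.0, -0.001]
force: [0.6, 0.9, 0.8]
finger_gap: 0.75
gripper_force: 0.0
```

apply_moves(
  claw=[0.5, 0.5, 0.5, 0.5, 0.5],
  travel=[
    [0.1633, -0.1833, 0],
    [0.1633, -0.1833, 0],
    [0.1633, -0.1833, 0],
    [0.1633, -0.1833, 0],
    [0.1633, -0.1833, 0],
  ],
  turn=[
    [0, 0, 0],
    [0, 0, 0],
    [0, 0, 0],
    [0, 0, 0],
    [0, 0, 0],
  ],
)

```text
t: 1.23
tcp_pos: [0.3625, -0.2133, 0.2314]
tool_rot: [0.983, 0.182, 0.0, -0.001]
force: [0.4, -0.2, -0.4]
finger_gap: 0.748
gripper_force: 0.0
```

apply_moves(
  claw=[0.5, 0.5, 0.5, 0.5, 0.5],
  travel=[
    [0.1633, -0.1833, 0],
    [0.1633, -0.1833, 0],
    [0.1633, -0.1833, 0],
    [0.1633, -0.1833, 0],
    [0.1633, -0.1833, 0],
  ],
  turn=[
    [0, 0, 0],
    [0, 0, 0],
    [0, 0, 0],
    [0, 0, 0],
    [0, 0, 0],
  ],
)

```text
t: 1.65
tcp_pos: [0.4327, -0.0301, 0.2317]
tool_rot: [0.983, 0.182, 0.0, -0.0]
force: [-0.0, -1.3, -0.3]
finger_gap: 0.75
gripper_force: 0.0
```

apply_moves(
  claw=[0.5, 0.5, 0.5, 0.5, 0.5],
  travel=[
    [0.1633, -0.1833, 0],
    [0.1633, -0.1833, 0],
    [0.1633, -0.1833, 0],
    [0.1633, -0.1833, 0],
    [0.1633, -0.1833, 0],
  ],
  turn=[
    [0, 0, 0],
    [0, 0, 0],
    [0, 0, 0],
    [0, 0, 0],
    [0, 0, 0],
  ],
)

```text
t: 2.07
tcp_pos: [0.5029, 0.1539, 0.2317]
tool_rot: [0.983, 0.182, 0.001, -0.0]
force: [0.2, -0.9, -0.6]
finger_gap: 0.749
gripper_force: 0.0
```

apply_moves(
  claw=[0.5, 0.5, 0.5, 0.5, 0.5],
  travel=[
    [0.1633, -0.1833, 0],
    [0.1633, -0.1833, 0],
    [0.1633, -0.1833, 0],
    [0.1633, -0.1833, 0],
    [0.1633, -0.1833, 0],
  ],
  turn=[
    [0, 0, 0],
    [0, 0, 0],
    [0, 0, 0],
    [0, 0, 0],
    [0, 0, 0],
  ],
)

```text
t: 2.48
tcp_pos: [0.5725, 0.3378, 0.2314]
tool_rot: [0.983, 0.182, 0.001, -0.001]
force: [-0.5, -0.5, 0.0]
finger_gap: 0.752
gripper_force: 0.0
```

apply_moves(
  claw=[0.5, 0.5, 0.5, 0.5, 0.5],
  travel=[
    [0, 0, 0.06],
    [0, 0, 0.12],
    [0, 0, 0.14],
    [0, 0, 0.14],
    [0, 0, 0.14],
  ],
  turn=[
    [0, 0, 0.039],
    [0, 0, 0.078],
    [0, 0, 0.117],
    [0, 0, 0.156],
    [0, 0, 0.195],
  ],
)

```text
t: 2.9
tcp_pos: [0.5696, 0.3336, 0.1158]
tool_rot: [0.992, -0.126, -0.003, 0.002]
force: [0.8, 0.5, 0.5]
finger_gap: 0.749
gripper_force: 0.0
```

apply_moves(
  claw=[0.5, 0.5, 0.5, 0.5],
  travel=[
    [0, 0, 0],
    [0, 0, 0],
    [0, 0, 0],
    [0, 0, 0],
  ],
  turn=[
    [0, 0, 0.036],
    [0, 0, 0.072],
    [0, 0, 0.072],
    [0, 0, 0.072],
  ],
)

```text
t: 3.23
tcp_pos: [0.5717, 0.3342, 0.1193]
tool_rot: [0.972, -0.233, 0.0, -0.0]
force: [0.5, 0.2, -0.8]
finger_gap: 0.751
gripper_force: 0.0
```

apply_moves(
  claw=[0.5, 0.5, 0.5, 0.5, 0.5],
  travel=[
    [0, 0, 0.045],
    [0, 0, 0.09],
    [0, 0, 0.125],
    [0, 0, 0.1425],
    [0, 0, 0.1425],
  ],
  turn=[
    [0, 0, 0],
    [0, 0, 0],
    [0, 0, 0],
    [0, 0, 0],
    [0, 0, 0],
  ],
)

```text
t: 3.65
tcp_pos: [0.5691, 0.3331, 0.0017]
tool_rot: [0.972, -0.234, -0.003, 0.002]
force: [0.0, 0.1, 0.3]
finger_gap: 0.75
gripper_force: 0.0
```

Run:
```python
from h import *
s=snap('side');print(manip.sense()['tcp_pos'],manip.sense()['force'])
save(cv2.resize(s['pixels'][270:390,150:310],(800,600),interpolation=cv2.INTER_CUBIC),'grasp')
```

```text
[0.57070791 0.33377892 0.0039524 ] [0.09726131 0.02343903 0.15657023]
```

View pics/grasp.png

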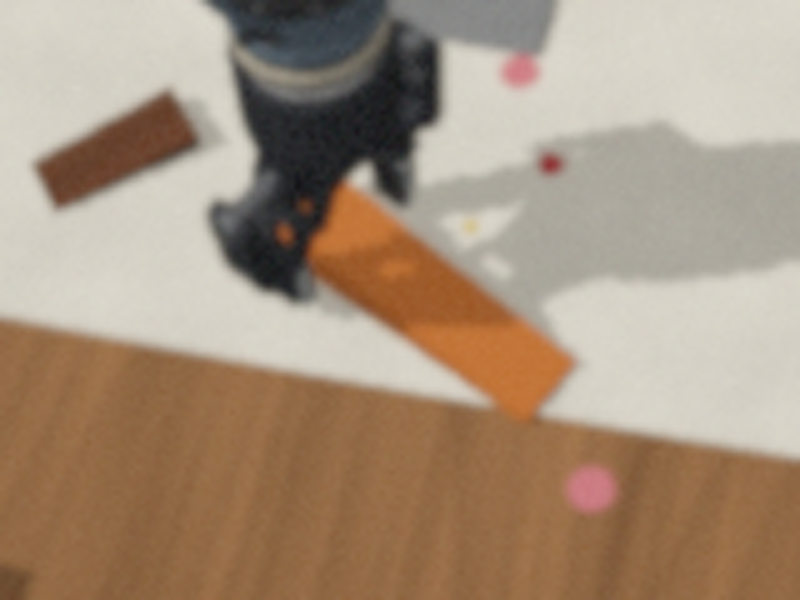

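The picture shows the fingers straddling the heel part of the wedge at (320,230), with the tip edge running (525,420)-(575,360). I'll close and lift.

apply_moves(
  claw=[-0.6, -0.6, -0.6, -0.6, -0.6],
  travel=[
    [0, 0, 0],
    [0, 0, 0],
    [0, 0, 0],
    [0, 0, 0],
    [0, 0, 0],
  ],
  turn=[
    [0, 0, 0],
    [0, 0, 0],
    [0, 0, 0],
    [0, 0, 0],
    [0, 0, 0],
  ],
)

```text
t: 4.12
tcp_pos: [0.5735, 0.3349, 0.0079]
tool_rot: [0.972, -0.235, 0.002, -0.001]
force: [-0.4, -0.4, 6.7]
finger_gap: 0.457
gripper_force: 51.3
```

apply_moves(
  claw=[-0.6, -0.6, -0.6, -0.6, -0.6],
  travel=[
    [0, 0, -0.03],
    [0, 0, -0.06],
    [0, 0, -0.1],
    [0, 0, -0.1],
    [0, 0, -0.1],
  ],
  turn=[
    [0, 0, 0],
    [0, 0, 0],
    [0, 0, 0],
    [0, 0, 0],
    [0, 0, 0],
  ],
)

```text
t: 4.53
tcp_pos: [0.5732, 0.3348, 0.0881]
tool_rot: [0.972, -0.235, 0.002, -0.002]
force: [-1.0, -0.1, -1.0]
finger_gap: 0.461
gripper_force: 50.4
```

Run:
```python
from h import *
np.set_printoptions(precision=4,suppress=True)
st=manip.sense();print(st['tcp_pos'],st['q'])
for n in('side','top'):
    s=snap(n);C=cloud(s);hsv=cv2.cvtColor(s['pixels'],cv2.COLOR_RGB2HSV)
    m=((hsv[...,0]>4)&(hsv[...,0]<17)&(hsv[...,1]>160)&(C[...,0]>.38)&(C[...,0]<.66)&(C[...,1]>.25)&(C[...,1]<.46)&(C[...,2]>.05)).astype(np.uint8)
    P=C[m>0]
    if len(P)<50: print(n,len(P));continue
    ax=np.array([-.889,.457]);a=(P[:,:2]-st['tcp_pos'][:2])@ax;b=(P[:,:2]-st['tcp_pos'][:2])@np.array([.457,.889])
    print(n,len(P),'along',np.percentile(a,[1,99]),'lat',np.percentile(b,[2,50,98]))
    for q in np.arange(0.02,.14,.02):
        g=abs(a-q)<.01;print(round(q,2),np.median(P[g,2]),np.percentile(b[g],[5,50,95]))
for y in (-90,-45,0): pass
print(mv(st['tcp_pos'],0), mv(st['tcp_pos'],-1.1))
```

```text
[0.5732 0.3348 0.0881] [0.3607 0.7484 1.4417 0.     0.9458 2.4053]
side 933 along [-0.0077  0.1252] lat [-0.0178  0.0013  0.0205]
0.02 0.1037214663195328 [-0.0132  0.006   0.021 ]
0.04 0.10004759477838769 [-0.0134  0.0046  0.0204]
0.06 0.09659743878348165 [-0.0144  0.0031  0.0196]
0.08 0.09233991591088728 [-0.0153  0.0016  0.0173]
0.1 0.08955363115319878 [-0.016  -0.0001  0.0161]
0.12 0.0862545274429306 [-0.0173 -0.0005  0.0145]
top 0
(array([ 0.0022, -0.0025, -0.004 ]), array([-0.0001,  0.0005, -0.6509])) (array([ 0.0022, -0.0025, -0.004 ]), array([-0.0001,  0.0005, -0.6448]))
```

apply_moves(
  claw=[-0.6, -0.6, -0.6, -0.6, -0.6],
  travel=[
    [0, 0, 0],
    [0, 0, 0],
    [0, 0, 0],
    [0, 0, 0],
    [0, 0, 0],
  ],
  turn=[
    [0, 0, -0.039],
    [0, 0, -0.078],
    [0, 0, -0.117],
    [0, 0, -0.156],
    [0, 0, -0.195],
  ],
)

```text
t: 5.05
tcp_pos: [0.5701, 0.3336, 0.0831]
tool_rot: [0.997, 0.072, -0.002, 0.001]
force: [0.2, 0.4, -1.3]
finger_gap: 0.456
gripper_force: 50.3
```

apply_moves(
  claw=[-0.6, -0.6, -0.6, -0.6, -0.6],
  travel=[
    [0, 0, 0],
    [0, 0, 0],
    [0, 0, 0],
    [0, 0, 0],
    [0, 0, 0],
  ],
  turn=[
    [0, 0, -0.039],
    [0, 0, -0.078],
    [0, 0, -0.117],
    [0, 0, -0.156],
    [0, 0, -0.195],
  ],
)

```text
t: 5.47
tcp_pos: [0.5701, 0.3336, 0.0831]
tool_rot: [0.929, 0.37, -0.002, -0.0]
force: [0.9, 0.4, -1.4]
finger_gap: 0.455
gripper_force: 50.3
```

apply_moves(
  claw=[-0.6, -0.6, -0.6, -0.6, -0.6],
  travel=[
    [0, 0, 0],
    [0, 0, 0],
    [0, 0, 0],
    [0, 0, 0],
    [0, 0, 0],
  ],
  turn=[
    [0, 0, -0.039],
    [0, 0, -0.078],
    [0, 0, -0.117],
    [0, 0, -0.156],
    [0, 0, -0.195],
  ],
)

```text
t: 5.88
tcp_pos: [0.5701, 0.3336, 0.083]
tool_rot: [0.774, 0.633, -0.002, -0.001]
force: [-0.1, 0.3, -1.3]
finger_gap: 0.458
gripper_force: 50.3
```

apply_moves(
  claw=[-0.6, -0.6, -0.6, -0.6, -0.6],
  travel=[
    [0, 0, 0],
    [0, 0, 0],
    [0, 0, 0],
    [0, 0, 0],
    [0, 0, 0],
  ],
  turn=[
    [0, 0, -0.03],
    [0, 0, -0.06],
    [0, 0, -0.06],
    [0, 0, -0.06],
    [0, 0, -0.06],
  ],
)

```text
t: 6.3
tcp_pos: [0.5709, 0.3339, 0.0842]
tool_rot: [0.714, 0.7, -0.001, -0.0]
force: [-1.1, -0.3, -1.6]
finger_gap: 0.458
gripper_force: 50.4
```

```bash
cat > w.py <<'E'
from h import *
np.set_printoptions(precision=4,suppress=True)
st=manip.sense();tp=st['tcp_pos'];print(tp,st['tool_rot'],st['q'],st['force'])
def wedge(n,zmin=.03):
    s=snap(n);C=cloud(s);hsv=cv2.cvtColor(s['pixels'],cv2.COLOR_RGB2HSV)
    m=((hsv[...,0]>4)&(hsv[...,0]<17)&(hsv[...,1]>160)&(C[...,0]>.45)&(C[...,0]<.66)&(C[...,1]>.0)&(C[...,1]<.4)&(C[...,2]>zmin)).astype(np.uint8)
    P=C[m>0];print(n,len(P))
    if len(P)<50:return
    print('y range',np.percentile(P[:,1],[1,99]))
    y0=np.percentile(P[:,1],1)
    for q in np.arange(.01,.13,.02):
        g=abs(P[:,1]-y0-q)<.01
        if g.sum()>5:print('y',round(y0+q,3),'z',np.median(P[g,2]),'x',np.percentile(P[g,0],[5,50,95]))
E
python3 - <<'E'
from w import *
wedge('side');wedge('top')
print(mv([.5505,.205,tp[2]],-1.1))
E
```

```text
[0.5709 0.3339 0.0842] [ 0.7143  0.6998 -0.001  -0.0005] [0.3605 0.7535 1.444  0.0001 0.9462 0.381 ] [-1.1255 -0.3415 -1.5929]
side 434
y range [0.2136 0.3675]
y 0.224 z 0.08495428991211888 x [0.5557 0.5618 0.5701]
y 0.244 z 0.08712019314870337 x [0.5539 0.5584 0.5629]
y 0.304 z 0.09824725243618809 x [0.5771 0.5827 0.5874]
y 0.324 z 0.10294440768747327 x [0.5339 0.5737 0.5883]
top 262
y range [0.2112 0.3   ]
y 0.221 z 0.08270566490754074 x [0.5578 0.5723 0.5866]
y 0.241 z 0.08722342529382399 x [0.5531 0.569  0.5864]
y 0.261 z 0.08991012334097129 x [0.5537 0.5693 0.5864]
y 0.281 z 0.09502945277085045 x [0.5535 0.5701 0.5856]
y 0.301 z 0.09604667751192468 x [0.5569 0.5753 0.5854]
(array([-0.1618, -0.0228,  0.0008]), array([-0.0003,  0.0001, -0.0002]))
```

apply_moves(
  claw=[-0.6, -0.6, -0.6, -0.6, -0.6],
  travel=[
    [-0.05, -0.007, 0],
    [-0.1, -0.014, 0],
    [-0.15, -0.0228, 0],
    [-0.162, -0.0228, 0.03],
    [-0.162, -0.0228, 0.06],
  ],
  turn=[
    [0, 0, 0],
    [0, 0, 0],
    [0, 0, 0],
    [0, 0, 0],
    [0, 0, 0],
  ],
)

```text
t: 6.82
tcp_pos: [0.5521, 0.2019, 0.0385]
tool_rot: [0.715, 0.699, 0.001, 0.001]
force: [0.2, -0.3, -1.6]
finger_gap: 0.456
gripper_force: 50.4
```

apply_moves(
  claw=[-0.6, -0.6, -0.6, -0.6],
  travel=[
    [0, 0, 0.015],
    [0, 0, 0.021],
    [0, 0, 0.021],
    [0, 0, 0.021],
  ],
  turn=[
    [0, 0, 0],
    [0, 0, 0],
    [0, 0, 0],
    [0, 0, 0],
  ],
)

```text
t: 7.15
tcp_pos: [0.5514, 0.2057, 0.0208]
tool_rot: [0.713, 0.701, 0.0, 0.0]
force: [0.3, 1.0, -1.6]
finger_gap: 0.456
gripper_force: 50.4
```

Run:
```python
from w import *
wedge('side',.004);wedge('top',.004)
```

```text
[0.5514 0.2057 0.0208] [0.7133 0.7009 0.0003 0.0002] [0.1672 0.7822 1.6641 0.     0.6946 0.1848] [ 0.3414  0.9603 -1.6391]
side 334
y range [0.0876 0.2392]
y 0.098 z 0.02224630597264291 x [0.5357 0.5382 0.5421]
y 0.178 z 0.035969130022540326 x [0.5511 0.561  0.5689]
y 0.198 z 0.04066888666131755 x [0.5162 0.5554 0.5703]
top 216
y range [0.0789 0.1582]
y 0.089 z 0.01825209787511789 x [0.5346 0.5495 0.5673]
y 0.109 z 0.022472133966053926 x [0.5344 0.552  0.5675]
y 0.129 z 0.02708196023730744 x [0.5337 0.549  0.5666]
y 0.149 z 0.029989855160591952 x [0.5346 0.5525 0.5674]
```

apply_moves(
  claw=[-0.6, -0.6, -0.6, -0.6],
  travel=[
    [0, 0, 0.004],
    [0, 0, 0.0075],
    [0, 0, 0.0075],
    [0, 0, 0.0075],
  ],
  turn=[
    [0, 0, 0],
    [0, 0, 0],
    [0, 0, 0],
    [0, 0, 0],
  ],
)

```text
t: 7.58
tcp_pos: [0.5509, 0.205, 0.0145]
tool_rot: [0.714, 0.701, -0.0, -0.0]
force: [-0.4, -0.2, -1.4]
finger_gap: 0.456
gripper_force: 50.4
```

apply_moves(
  claw=[-0.6, -0.6, -0.6],
  travel=[
    [0, 0, 0.00125],
    [0, 0, 0.00125],
    [0, 0, 0.00125],
  ],
  turn=[
    [0, 0, 0],
    [0, 0, 0],
    [0, 0, 0],
  ],
)

```text
t: 7.83
tcp_pos: [0.551, 0.2049, 0.0135]
tool_rot: [0.714, 0.701, -0.0, -0.0]
force: [-0.2, 0.1, -1.3]
finger_gap: 0.458
gripper_force: 50.4
```

apply_moves(
  claw=[-0.6, -0.6, -0.6],
  travel=[
    [0, 0, 0.00125],
    [0, 0, 0.00125],
    [0, 0, 0.00125],
  ],
  turn=[
    [0, 0, 0],
    [0, 0, 0],
    [0, 0, 0],
  ],
)

```text
t: 8.08
tcp_pos: [0.5512, 0.2049, 0.0126]
tool_rot: [0.714, 0.701, 0.0, 0.0]
force: [-0.3, 0.0, 0.3]
finger_gap: 0.459
gripper_force: 50.5
```

apply_moves(
  claw=[-0.6, -0.6, -0.6],
  travel=[
    [0, 0, 0.00125],
    [0, 0, 0.00125],
    [0, 0, 0.00125],
  ],
  turn=[
    [0, 0, 0],
    [0, 0, 0],
    [0, 0, 0],
  ],
)

```text
t: 8.33
tcp_pos: [0.5512, 0.205, 0.0125]
tool_rot: [0.714, 0.701, 0.0, 0.0]
force: [-1.1, 0.0, 5.8]
finger_gap: 0.457
gripper_force: 51.1
```

apply_moves(
  claw=[-0.6, -0.6, -0.6, -0.6, -0.6],
  travel=[
    [-0.01, 0, -0.0006],
    [-0.02, 0, -0.0006],
    [-0.03, 0, -0.0006],
    [-0.04, 0, -0.0006],
    [-0.05, 0, -0.0006],
  ],
  turn=[
    [0, 0, 0],
    [0, 0, 0],
    [0, 0, 0],
    [0, 0, 0],
    [0, 0, 0],
  ],
)

```text
t: 8.75
tcp_pos: [0.5509, 0.1643, 0.0126]
tool_rot: [0.714, 0.7, 0.001, 0.0]
force: [-0.4, 3.2, 6.3]
finger_gap: 0.458
gripper_force: 51.0
```

apply_moves(
  claw=[-0.6, -0.6, -0.6, -0.6, -0.6],
  travel=[
    [-0.01, 0, 0],
    [-0.02, 0, 0],
    [-0.03, 0, 0],
    [-0.03, 0, 0],
    [-0.03, 0, 0],
  ],
  turn=[
    [0, 0, 0],
    [0, 0, 0],
    [0, 0, 0],
    [0, 0, 0],
    [0, 0, 0],
  ],
)

```text
t: 9.17
tcp_pos: [0.5504, 0.1398, 0.0126]
tool_rot: [0.714, 0.7, 0.0, 0.0]
force: [-0.2, 0.8, 5.9]
finger_gap: 0.456
gripper_force: 50.7
```

```bash
cat > r.py <<'E'
from h import *
np.set_printoptions(precision=4,suppress=True)
def rim(k=4):
    S=[snap('side') for _ in range(k)];s=S[0];img=np.mean([a['pixels'].astype(float) for a in S],0);np.save('sideavg.npy',img)
    D=np.median([np.where(a['depth']>0,a['depth'],np.nan) for a in S],0);s['depth']=D;C=cloud(s)
    hsv=cv2.cvtColor(img.astype(np.uint8),cv2.COLOR_RGB2HSV)
    w=(hsv[...,1]<40)&(hsv[...,2]>140)&(C[...,2]>.045)&(C[...,2]<.1)&(C[...,0]>.43)&(C[...,0]<.68)&(C[...,1]>-.25)&(C[...,1]<.08)
    k,l,st,ce=cv2.connectedComponentsWithStats(w.astype(np.uint8));i=1+np.argmax(st[1:,4]);P=C[l==i]
    A=np.c_[P[:,:2],np.ones(len(P))]
    g=np.ones(len(P),bool)
    for _ in range(5):
        c=np.linalg.lstsq(A[g],P[g,2],rcond=None)[0];r=P[:,2]-A@c;g=abs(r)<.006
    print('rim plane',c,'z at post',c@[.655,.0048,1],'n',g.sum(),'y',np.percentile(P[:,1],[1,99]),'x',np.percentile(P[:,0],[1,99]),'z clamp end',c@[.55,-.2,1])
    return img,C
E
python3 - <<'E'
from r import *
img,C=rim();st=manip.sense();print(st['tcp_pos'],st['force'])
save(cv2.resize(img[165:255,180:300].clip(0,255).astype(np.uint8),(800,600),interpolation=cv2.INTER_CUBIC),'push1')
E
```

```text
rim plane [-0.004  -0.0248  0.0701] z at post 0.06736417262853045 n 613 y [-0.2072  0.0607] x [0.4392 0.53  ] z clamp end 0.072870740624614
[0.5504 0.1398 0.0125] [0.0716 0.7426 5.7793]
```

View pics/push1.png

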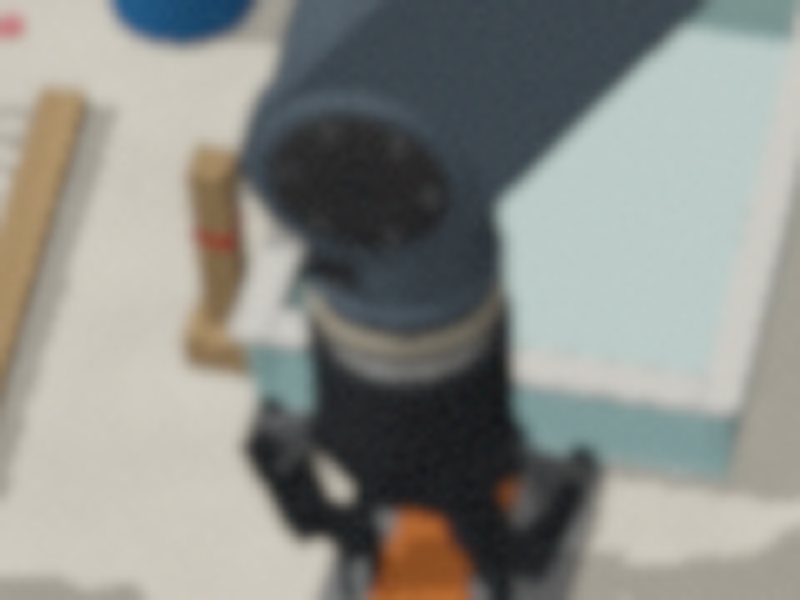

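The band is at (217,240), with the rim corner beside it, lower. The tray's tilt has eased from -0.036 to -0.025, and its end has slid about 6 mm, so it is at the stop and rising. I'll push on 30 mm, release, and look.

apply_moves(
  claw=[-0.6, -0.6, -0.6, -0.6, -0.6],
  travel=[
    [-0.01, 0, 0],
    [-0.02, 0, 0],
    [-0.03, 0, 0],
    [-0.0375, 0, 0],
    [-0.0375, 0, 0],
  ],
  turn=[
    [0, 0, 0],
    [0, 0, 0],
    [0, 0, 0],
    [0, 0, 0],
    [0, 0, 0],
  ],
)

```text
t: 9.78
tcp_pos: [0.5496, 0.1101, 0.0125]
tool_rot: [0.714, 0.7, 0.001, -0.0]
force: [0.0, 3.3, 5.9]
finger_gap: 0.454
gripper_force: 50.9
```

apply_moves(
  claw=[0.5, 0.5, 0.5],
  travel=[
    [0, 0, 0],
    [0, 0, 0],
    [0, 0, 0],
  ],
  turn=[
    [0, 0, 0],
    [0, 0, 0],
    [0, 0, 0],
  ],
)

```text
t: 10.03
tcp_pos: [0.5489, 0.1102, 0.0116]
tool_rot: [0.714, 0.7, -0.0, -0.0]
force: [-0.8, -0.5, 0.1]
finger_gap: 0.751
gripper_force: 0.0
```

apply_moves(
  claw=[0.5, 0.5, 0.5, 0.5, 0.5],
  travel=[
    [0, 0, -0.015],
    [0.04, 0, -0.05],
    [0.09, 0, -0.08],
    [0.14, 0, -0.08],
    [0.16, 0, -0.08],
  ],
  turn=[
    [0, 0, 0],
    [0, 0, 0],
    [0, 0, 0],
    [0, 0, 0],
    [0, 0, 0],
  ],
)

```text
t: 10.45
tcp_pos: [0.5532, 0.2429, 0.0791]
tool_rot: [0.713, 0.701, 0.003, 0.001]
force: [0.4, -0.1, 0.6]
finger_gap: 0.751
gripper_force: 0.0
```

Run:
```python
from r import *
img,C=rim(6);st=manip.sense();print(st['tcp_pos'],st['force'])
hsv=cv2.cvtColor(img.astype(np.uint8),cv2.COLOR_RGB2HSV)
m=(hsv[...,0]>4)&(hsv[...,0]<17)&(hsv[...,1]>160)&(C[...,0]>.5)&(C[...,0]<.6)&(C[...,1]>.03)&(C[...,1]<.3)&(C[...,2]<.06)
P=C[m];print('wedge',m.sum(),np.percentile(P[:,1],[1,50,99]),np.percentile(P[:,0],[2,98]))
for y in np.arange(.06,.16,.015):
    g=abs(P[:,1]-y)<.006
    if g.sum()>3:print(round(y,3),np.median(P[g,2]),np.percentile(P[g,0],[5,95]))
save(cv2.resize(img[165:285,180:340].clip(0,255).astype(np.uint8),(800,600),interpolation=cv2.INTER_CUBIC),'push2')
```

```text
rim plane [-0.0004 -0.0041  0.0726] z at post 0.07233310993934616 n 615 y [-0.2026  0.0601] x [0.4393 0.5659] z clamp end 0.07321890793469121
[0.5512 0.2378 0.0759] [ 0.8646 -0.7866  0.2542]
wedge 136 [0.0564 0.0791 0.1424] [0.532  0.5615]
0.06 0.021523990178164077 [0.5324 0.5627]
0.075 0.024732929558110295 [0.5322 0.56  ]
0.09 0.02842835088974849 [0.5321 0.5527]
0.105 0.03177682987250241 [0.5319 0.5478]
```

View pics/push2.png

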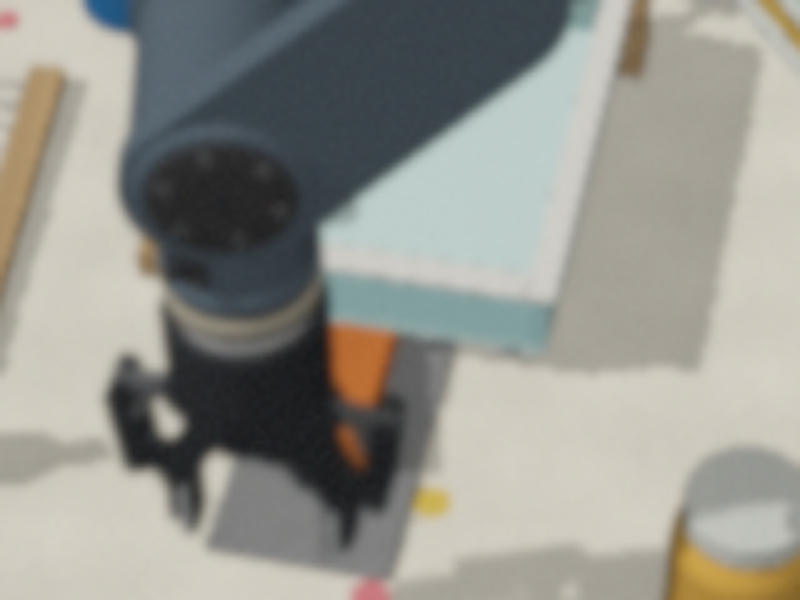

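The wedge is under the lip at (360,365), and the arm hides the post. Geometry and depth agree on a rim height of about 73.5 mm, so roughly 12 mm more wedge travel is needed. I'll push at the heel with shut fingers.

apply_moves(
  claw=[-1, -1, -1, -1, -1],
  travel=[
    [0, 0, 0.02],
    [0, 0, 0.045],
    [0, 0, 0.07],
    [-0.04, 0, 0.07],
    [-0.08, 0, 0.07],
  ],
  turn=[
    [0, 0, 0],
    [0, 0, 0],
    [0, 0, 0],
    [0, 0, 0],
    [0, 0, 0],
  ],
)

```text
t: 11.17
tcp_pos: [0.549, 0.1738, 0.0182]
tool_rot: [0.713, 0.701, -0.001, -0.001]
force: [0.4, -1.0, -0.1]
finger_gap: 0.04
gripper_force: 0.0
```

apply_moves(
  claw=[-1, -1, -1, -1],
  travel=[
    [-0.01, 0, 0],
    [-0.015, 0, 0],
    [-0.02, 0, 0],
    [-0.02, 0, 0],
  ],
  turn=[
    [0, 0, 0],
    [0, 0, 0],
    [0, 0, 0],
    [0, 0, 0],
  ],
)

```text
t: 11.5
tcp_pos: [0.5505, 0.1582, 0.0202]
tool_rot: [0.714, 0.7, 0.0, 0.0]
force: [0.0, -0.0, 0.1]
finger_gap: -0.001
gripper_force: 0.0
```

apply_moves(
  claw=[-1, -1, -1],
  travel=[
    [-0.004, 0, 0],
    [-0.006, 0, 0],
    [-0.006, 0, 0],
  ],
  turn=[
    [0, 0, 0],
    [0, 0, 0],
    [0, 0, 0],
  ],
)

```text
t: 11.75
tcp_pos: [0.5501, 0.1545, 0.0201]
tool_rot: [0.713, 0.701, 0.0, 0.0]
force: [0.3, -0.1, 0.3]
finger_gap: 0.004
gripper_force: 0.0
```

apply_moves(
  claw=[-1, -1, -1],
  travel=[
    [-0.003, 0, 0],
    [-0.005, 0, 0],
    [-0.005, 0, 0],
  ],
  turn=[
    [0, 0, 0],
    [0, 0, 0],
    [0, 0, 0],
  ],
)

```text
t: 12.0
tcp_pos: [0.5502, 0.1508, 0.0201]
tool_rot: [0.714, 0.7, 0.001, -0.0]
force: [0.8, 3.7, -0.0]
finger_gap: -0.004
gripper_force: 1.7
```

apply_moves(
  claw=[-1, -1, -1],
  travel=[
    [-0.003, 0, 0],
    [-0.005, 0, 0],
    [-0.005, 0, 0],
  ],
  turn=[
    [0, 0, 0],
    [0, 0, 0],
    [0, 0, 0],
  ],
)

```text
t: 12.25
tcp_pos: [0.5501, 0.1464, 0.0201]
tool_rot: [0.714, 0.7, 0.0, -0.0]
force: [0.4, 5.6, -0.1]
finger_gap: -0.001
gripper_force: 2.5
```

apply_moves(
  claw=[-1, -1, -1, -1],
  travel=[
    [-0.003, 0, 0],
    [-0.006, 0, 0],
    [-0.009, 0, 0],
    [-0.009, 0, 0],
  ],
  turn=[
    [0, 0, 0],
    [0, 0, 0],
    [0, 0, 0],
    [0, 0, 0],
  ],
)

```text
t: 12.58
tcp_pos: [0.5499, 0.1388, 0.0201]
tool_rot: [0.714, 0.7, 0.0, 0.0]
force: [-0.4, 4.1, 1.0]
finger_gap: -0.0
gripper_force: 2.0
```

apply_moves(
  claw=[-1, -1, -1, -1, -1],
  travel=[
    [0.02, 0, 0],
    [0.06, 0, -0.02],
    [0.06, 0, -0.07],
    [0.06, 0, -0.12],
    [0.06, 0, -0.17],
  ],
  turn=[
    [0, 0, 0],
    [0, 0, 0],
    [0, 0, 0],
    [0, 0, 0],
    [0, 0, 0],
  ],
)

```text
t: 13.0
tcp_pos: [0.5496, 0.1863, 0.1566]
tool_rot: [0.713, 0.701, -0.002, -0.0]
force: [1.1, 0.5, 0.2]
finger_gap: -0.003
gripper_force: 0.0
```

apply_moves(
  claw=[-1, -1, -1, -1, -1],
  travel=[
    [0, 0, -0.05],
    [0, 0, -0.1],
    [0, 0, -0.15],
    [-0.04, 0, -0.16],
    [-0.08, 0, -0.16],
  ],
  turn=[
    [0, 0, 0],
    [0, 0, 0],
    [0, 0, 0],
    [0, 0, 0],
    [0, 0, 0],
  ],
)

```text
t: 13.42
tcp_pos: [0.5514, 0.1225, 0.2885]
tool_rot: [0.712, 0.702, 0.003, 0.004]
force: [0.5, -0.2, 0.1]
finger_gap: -0.001
gripper_force: 0.0
```

apply_moves(
  claw=[-1, -1, -1, -1, -1],
  travel=[
    [-0.05, 0, 0],
    [-0.1, 0, 0],
    [-0.15, 0, 0],
    [-0.2, 0, 0],
    [-0.25, 0, 0],
  ],
  turn=[
    [0, 0, 0],
    [0, 0, 0],
    [0, 0, 0],
    [0, 0, 0],
    [0, 0, 0],
  ],
)

```text
t: 13.83
tcp_pos: [0.5444, -0.0797, 0.2838]
tool_rot: [0.714, 0.7, -0.001, -0.0]
force: [0.2, -0.3, -1.2]
finger_gap: 0.003
gripper_force: 0.0
```

apply_moves(
  claw=[-1, -1, -1, -1, -1],
  travel=[
    [-0.05, 0, 0],
    [-0.1, 0, 0],
    [-0.15, 0, 0],
    [-0.2, 0, 0],
    [-0.25, 0, 0],
  ],
  turn=[
    [0, 0, 0],
    [0, 0, 0],
    [0, 0, 0],
    [0, 0, 0],
    [0, 0, 0],
  ],
)

```text
t: 14.25
tcp_pos: [0.5404, -0.2796, 0.2837]
tool_rot: [0.714, 0.7, -0.001, -0.001]
force: [0.2, -0.1, 0.5]
finger_gap: -0.003
gripper_force: 0.0
```

Run:
```python
from r import *
img,C=rim(8);st=manip.sense();print(st['tcp_pos'],st['q'])
s=load('side')
# where the rim's outer far edge at heights would appear, and band level
for z in (.0705,.0729,.0754,.078): print(z,proj(s,[.655,.0048,z]),'band front',proj(s,[.667,.0138,z]))
red=img[...,0]-img[...,1];print(np.round(red[195:208,209:216].mean(1)))
hsv=cv2.cvtColor(img.astype(np.uint8),cv2.COLOR_RGB2HSV)
m=(hsv[...,0]>4)&(hsv[...,0]<17)&(hsv[...,1]>160)&(C[...,0]>.5)&(C[...,0]<.6)&(C[...,1]>.03)&(C[...,1]<.3)&(C[...,2]<.06)
P=C[m];print('wedge',m.sum(),np.percentile(P[:,1],[1,50,99]),np.percentile(P[:,0],[2,98]))
save(cv2.resize(img[165:240,190:290].clip(0,255).astype(np.uint8),(800,600),interpolation=cv2.INTER_CUBIC),'lev1')
```

```text
rim plane [0.0009 0.0055 0.0738] z at post 0.07440847613266528 n 1323 y [-0.2141  0.059 ] x [0.4401 0.6492] z clamp end 0.07318642766215605
[ 0.5418 -0.2755  0.2839] [-0.654   0.4508  1.4143 -0.0003  1.2775 -0.6371]
0.0705 [217.5124 200.3152] band front [212.461  202.0345]
0.0729 [217.444  199.7037] band front [212.3863 201.4233]
0.0754 [217.3726 199.0651] band front [212.3083 200.785 ]
0.078 [217.2982 198.3993] band front [212.2271 200.1196]
[18. 19. 20. 23. 30. 44. 47. 34. 22. 18. 17. 16. 15.]
wedge 329 [0.057  0.1061 0.1295] [0.5308 0.5657]
```

View pics/lev1.png

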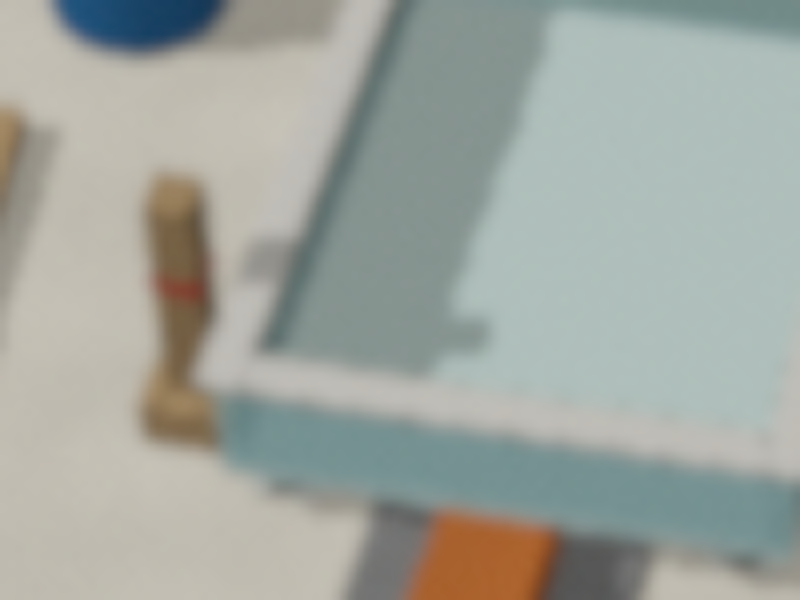

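The band is at (180,288) and the rim beside it, with the tray near level. Rim is about 75.4 mm by two independent measures. The band's row is worth 3.9 mm per pixel, so I'll check it once more using depth.

Run:
```python
from r import *
from scipy.optimize import curve_fit
from scipy.special import erf
S=[snap('side') for _ in range(10)];s=S[0];img=np.mean([a['pixels'].astype(float) for a in S],0)
s['depth']=np.nanmedian([np.where(a['depth']>0,a['depth'],np.nan) for a in S],0);C=cloud(s)
for v in range(185,212): print(v,C[v,211:214].mean(0),round((img[v,211:214,0]-img[v,211:214,1]).mean(),1),round(img[v,211:214].mean(),1))
g=img[178:199,211:214].mean((1,2));x=np.arange(178,199)
f=lambda x,a,b,c,e1,e2,w:a+(b-a)/2*(1+erf((x-e1)/w))+(c-b)/2*(1+erf((x-e2)/w))
p,cv=curve_fit(f,x,g,[180,120,90,186.6,191.4,1.2]);print('edges',p,np.sqrt(np.diag(cv))[3:5])
r=(img[...,0]-img[...,1])[194:208,211:214].mean(1);x=np.arange(194,208)
h=lambda x,a,k,b,m,w:a+k*(x-200)+b*np.exp(-((x-m)/w)**2)
q,_=curve_fit(h,x,r,[19,0,35,200.8,1.2]);print('band row',q)
yb=onz(s,212.3,p[3],.112)[1];yf=onz(s,212.3,p[4],.112)[1];print('y back/front',yb,yf)
for Y in (yf,yb+.018,(yb+yf)/2+.009):
    c,d=ray(s,212.3,q[3]);print('band z',(c+d*(Y-c[1])/d[1])[2])
```

```text
185 [ 0.7123 -0.1226 -0.0009] 5.1 181.1
186 [ 0.7109 -0.1177 -0.0002] 9.3 167.7
187 [ 0.6692 -0.0028  0.1118] 16.7 145.9
188 [0.6681 0.0012 0.112 ] 22.5 129.1
189 [0.6674 0.0041 0.1111] 24.1 123.7
190 [0.6659 0.009  0.1123] 24.1 118.2
191 [0.6651 0.0122 0.1118] 22.8 108.4
192 [0.6649 0.0137 0.1095] 20.8 96.6
193 [0.6655 0.013  0.1049] 20.5 91.4
194 [0.6656 0.0136 0.1017] 20.4 91.2
195 [0.6659 0.0136 0.0977] 20.8 92.5
196 [0.6664 0.0134 0.0937] 20.9 92.8
197 [0.6666 0.0138 0.0902] 20.6 93.2
198 [0.6669 0.0137 0.0862] 22.6 92.9
199 [0.6675 0.0131 0.0816] 31.9 90.7
200 [0.6677 0.0135 0.078 ] 49.6 86.0
201 [0.6678 0.0142 0.0748] 56.0 84.2
202 [0.6686 0.013  0.0695] 40.8 88.2
203 [0.6692 0.0124 0.0649] 26.1 92.4
204 [0.669  0.014  0.0626] 21.2 94.0
205 [0.6694 0.0138 0.0583] 20.1 94.1
206 [0.6701 0.013  0.0534] 20.3 94.3
207 [0.6703 0.0134 0.0497] 19.9 96.0
208 [0.6709 0.0129 0.0451] 19.5 97.2
209 [0.6711 0.0133 0.0414] 19.5 99.6
210 [0.6711 0.0143 0.0384] 19.0 101.7
211 [0.6713 0.0146 0.0346] 18.7 105.9
edges [186.6945 124.1924  92.1418 186.5498 190.9493   1.5144] [0.0354 0.0707]
band row [ 20.4222  -0.0477  36.2433 200.7655   1.6437]
y back/front -0.004453607859748576 0.01208886140769061
band z 0.07364625251078438
band z 0.07520237316600675
band z 0.07442431283839568
```

The band is at about 74.9 mm (post top reads 111.8 against 112, so depth is sound), and the rim at 74.4-75.5 mm, so it is inside the band. Now to the clamp handle.

apply_moves(
  claw=[-1, -1, -1, -1, -1],
  travel=[
    [-0.03, 0, 0],
    [-0.055, 0, 0.03],
    [-0.055, 0, 0.07],
    [-0.055, 0, 0.09],
    [-0.055, 0, 0.09],
  ],
  turn=[
    [0, 0, 0],
    [0, 0, 0],
    [0, 0, 0],
    [0, 0, 0],
    [0, 0, 0],
  ],
)

```text
t: 15.57
tcp_pos: [0.5387, -0.3196, 0.2074]
tool_rot: [0.714, 0.7, -0.0, -0.005]
force: [-0.9, 0.1, -0.5]
finger_gap: -0.002
gripper_force: 0.0
```

Run:
```python
from h import *
np.set_printoptions(precision=4,suppress=True)
st=manip.sense();print(st['tcp_pos'],st['force'])
s=snap('side');C=cloud(s);hsv=cv2.cvtColor(s['pixels'],cv2.COLOR_RGB2HSV)
m=((hsv[...,0]<6)|(hsv[...,0]>174))&(hsv[...,1]>140)&(hsv[...,2]>70)&(C[...,1]<-.28)&(C[...,1]>-.42)&(C[...,0]>.5)&(C[...,0]<.58)
P=C[m];print(m.sum());print(P[np.argsort(P[:,2])][::6])
save(cv2.resize(s['pixels'][60:165,220:360],(800,600),interpolation=cv2.INTER_CUBIC),'clamp1')
```

```text
[ 0.5387 -0.3196  0.2074] [-0.9408  0.1489 -0.5196]
65
[[ 0.5358 -0.3193  0.1603]
 [ 0.5357 -0.3181  0.1649]
 [ 0.5399 -0.3072  0.1683]
 [ 0.5358 -0.3187  0.1718]
 [ 0.5392 -0.3202  0.174 ]
 [ 0.5448 -0.317   0.1755]
 [ 0.5448 -0.3173  0.1789]
 [ 0.5419 -0.3351  0.1817]
 [ 0.5434 -0.3261  0.184 ]
 [ 0.5473 -0.3309  0.1876]
 [ 0.5441 -0.33    0.1886]]
```

View pics/clamp1.png

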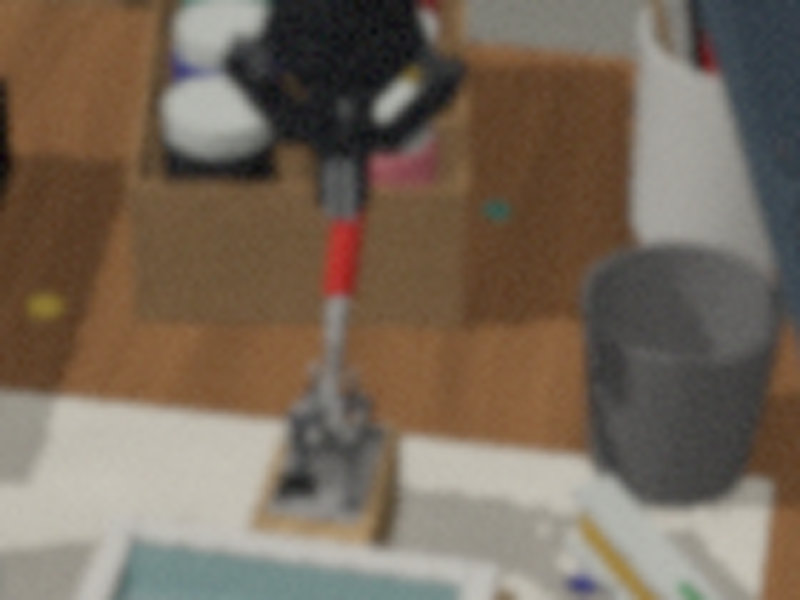

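Fingers at (342,190) are right over the red grip (342,255), and centred on it. I'll push down along its arc.

apply_moves(
  claw=[-1, -1, -1, -1, -1],
  travel=[
    [-0.003, 0, 0.01],
    [-0.007, 0, 0.02],
    [-0.01, 0, 0.03],
    [-0.013, 0, 0.04],
    [-0.016, 0, 0.05],
  ],
  turn=[
    [0, 0, 0],
    [0, 0, 0],
    [0, 0, 0],
    [0, 0, 0],
    [0, 0, 0],
  ],
)

```text
t: 16.03
tcp_pos: [0.5429, -0.3345, 0.1765]
tool_rot: [0.713, 0.701, 0.001, 0.003]
force: [-3.2, 2.7, 20.8]
finger_gap: 0.001
gripper_force: 8.7
```

apply_moves(
  claw=[-1, -1, -1, -1, -1],
  travel=[
    [-0.003, 0, 0.008],
    [-0.006, 0, 0.016],
    [-0.009, 0, 0.024],
    [-0.012, 0, 0.032],
    [-0.013, 0, 0.038],
  ],
  turn=[
    [0, 0, 0],
    [0, 0, 0],
    [0, 0, 0],
    [0, 0, 0],
    [0, 0, 0],
  ],
)

```text
t: 16.45
tcp_pos: [0.5428, -0.3483, 0.1456]
tool_rot: [0.713, 0.701, -0.001, 0.005]
force: [-3.0, -2.8, 13.1]
finger_gap: 0.002
gripper_force: 5.8
```

apply_moves(
  claw=[-1, -1, -1, -1],
  travel=[
    [0, 0, 0.006],
    [0, 0, 0.012],
    [0, 0, 0.018],
    [0, 0, 0.018],
  ],
  turn=[
    [0, 0, 0],
    [0, 0, 0],
    [0, 0, 0],
    [0, 0, 0],
  ],
)

```text
t: 16.78
tcp_pos: [0.5433, -0.3488, 0.1304]
tool_rot: [0.713, 0.701, -0.001, 0.006]
force: [-0.6, -4.5, 8.2]
finger_gap: -0.002
gripper_force: 3.9
```

apply_moves(
  claw=[-1, -1, -1],
  travel=[
    [0, 0, 0.004],
    [0, 0, 0.006],
    [0, 0, 0.006],
  ],
  turn=[
    [0, 0, 0],
    [0, 0, 0],
    [0, 0, 0],
  ],
)

```text
t: 17.03
tcp_pos: [0.5433, -0.3487, 0.1256]
tool_rot: [0.713, 0.701, -0.001, 0.006]
force: [-0.6, -5.1, 6.7]
finger_gap: -0.003
gripper_force: 3.1
```

apply_moves(
  claw=[-1, -1, -1],
  travel=[
    [0, 0, 0.003],
    [0, 0, 0.005],
    [0, 0, 0.005],
  ],
  turn=[
    [0, 0, 0],
    [0, 0, 0],
    [0, 0, 0],
  ],
)

```text
t: 17.28
tcp_pos: [0.5432, -0.3479, 0.121]
tool_rot: [0.714, 0.701, -0.0, 0.005]
force: [1.2, -4.8, 5.5]
finger_gap: 0.0
gripper_force: 2.5
```

apply_moves(
  claw=[-1, -1, -1],
  travel=[
    [0, 0, 0.002],
    [0, 0, 0.003],
    [0, 0, 0.003],
  ],
  turn=[
    [0, 0, 0],
    [0, 0, 0],
    [0, 0, 0],
  ],
)

```text
t: 17.53
tcp_pos: [0.5417, -0.345, 0.1167]
tool_rot: [0.714, 0.7, 0.0, 0.001]
force: [1.8, -1.6, 2.3]
finger_gap: -0.0
gripper_force: 1.4
```

Run:
```python
from r import *
rim(4)
s=load('side');C=cloud(s);hsv=cv2.cvtColor(s['pixels'],cv2.COLOR_RGB2HSV)
m=((hsv[...,0]<6)|(hsv[...,0]>174))&(hsv[...,1]>140)&(hsv[...,2]>70)&(C[...,1]<-.25)&(C[...,1]>-.45)&(C[...,0]>.5)&(C[...,0]<.58)
print(m.sum(),C[m][::5])
```

```text
rim plane [0.0001 0.0058 0.0743] z at post 0.0743511447561938 n 1308 y [-0.2122  0.0588] x [0.4399 0.6491] z clamp end 0.07314399142949789
11 [[ 0.535  -0.3898  0.1109]
 [ 0.5412 -0.3338  0.1152]
 [ 0.5341 -0.3296  0.1115]]
```

Force is falling off, which suggests it is passing dead centre. I'll continue to the stop.

apply_moves(
  claw=[-1, -1, -1],
  travel=[
    [0, 0, 0.003],
    [0, 0, 0.004],
    [0, 0, 0.004],
  ],
  turn=[
    [0, 0, 0],
    [0, 0, 0],
    [0, 0, 0],
  ],
)

```text
t: 17.98
tcp_pos: [0.5408, -0.3439, 0.1127]
tool_rot: [0.714, 0.701, 0.0, -0.0]
force: [0.5, -1.0, 4.2]
finger_gap: -0.001
gripper_force: 2.1
```

apply_moves(
  claw=[-1, -1, -1],
  travel=[
    [0, 0, 0.002],
    [0, 0, 0.003],
    [0, 0, 0.003],
  ],
  turn=[
    [0, 0, 0],
    [0, 0, 0],
    [0, 0, 0],
  ],
)

```text
t: 18.23
tcp_pos: [0.5409, -0.344, 0.1115]
tool_rot: [0.714, 0.701, 0.0, -0.0]
force: [-1.1, -0.8, 11.0]
finger_gap: -0.001
gripper_force: 4.8
```

apply_moves(
  claw=[-1, -1, -1],
  travel=[
    [0, 0, 0.002],
    [0, 0, 0.003],
    [0, 0, 0.003],
  ],
  turn=[
    [0, 0, 0],
    [0, 0, 0],
    [0, 0, 0],
  ],
)

```text
t: 18.48
tcp_pos: [0.5409, -0.3442, 0.1102]
tool_rot: [0.714, 0.701, -0.0, 0.0]
force: [-2.4, 0.7, 15.0]
finger_gap: 0.004
gripper_force: 7.1
```

apply_moves(
  claw=[-1, -1, -1],
  travel=[
    [0, 0, 0.002],
    [0, 0, 0.003],
    [0, 0, 0.003],
  ],
  turn=[
    [0, 0, 0],
    [0, 0, 0],
    [0, 0, 0],
  ],
)

```text
t: 18.73
tcp_pos: [0.541, -0.3443, 0.1088]
tool_rot: [0.713, 0.701, -0.0, 0.001]
force: [-2.9, 0.7, 19.8]
finger_gap: 0.005
gripper_force: 9.4
```

The drop to about 2 N followed by a steady stiff rise to 20 N suggests the stop. I'll back off and look.

apply_moves(
  claw=[-1, -1, -1, -1, -1],
  travel=[
    [0, 0, -0.02],
    [0, 0, -0.06],
    [0, 0, -0.11],
    [0, 0, -0.16],
    [0, 0, -0.2],
  ],
  turn=[
    [0, 0, 0],
    [0, 0, 0],
    [0, 0, 0],
    [0, 0, 0],
    [0, 0, 0],
  ],
)

```text
t: 19.15
tcp_pos: [0.5403, -0.3432, 0.2671]
tool_rot: [0.714, 0.701, 0.0, -0.001]
force: [0.5, 0.1, 0.2]
finger_gap: -0.003
gripper_force: 0.0
```

Run:
```python
from r import *
img,_=rim(6)
s=load('side');C=cloud(s)
hsv=cv2.cvtColor(img.astype(np.uint8),cv2.COLOR_RGB2HSV)
m=((hsv[...,0]<6)|(hsv[...,0]>174))&(hsv[...,1]>130)&(hsv[...,2]>70)&(C[...,1]<-.25)&(C[...,1]>-.45)&(C[...,0]>.5)&(C[...,0]<.58)
P=C[m];P=P[np.argsort(P[:,1])];print(m.sum(),P[::6],np.polyfit(P[:,1],P[:,2],1))
hb=(hsv[...,0]>4)&(hsv[...,0]<17)&(hsv[...,1]>160)&(C[...,0]>.5)&(C[...,0]<.6)&(C[...,1]>.03)&(C[...,1]<.3)&(C[...,2]<.06)
print('wedge y',np.percentile(C[hb][:,1],[1,99]))
im=img.clip(0,255).astype(np.uint8)
o=np.zeros((600,800,3),np.uint8);o[:,:400]=cv2.resize(im[70:175,225:295],(400,600));o[:300,400:]=cv2.resize(im[165:240,190:290],(400,300))
save(o,'final')
```

```text
rim plane [-0.0001  0.0056  0.0743] z at post 0.07422377369654098 n 1309 y [-0.2123  0.059 ] x [0.4398 0.6492] z clamp end 0.07310087602272751
50 [[ 0.5334 -0.4005  0.0957]
 [ 0.5346 -0.3879  0.1044]
 [ 0.5399 -0.3809  0.1048]
 [ 0.5381 -0.3707  0.1084]
 [ 0.5399 -0.3623  0.1103]
 [ 0.5451 -0.3555  0.1106]
 [ 0.5336 -0.3447  0.1083]
 [ 0.538  -0.3336  0.1158]
 [ 0.5428 -0.3249  0.1176]] [0.1789 0.1721]
wedge y [0.0569 0.1312]
```

View pics/final.png

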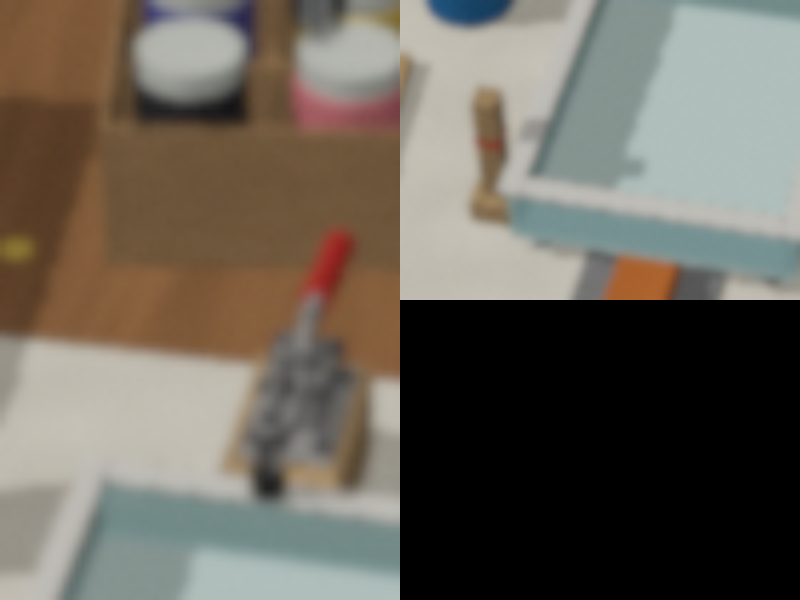

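The handle (330,265 in the left crop) lies just below level, the pad (268,480) is on the rim, and the tray is still level at the band (488,143). The arm is clear of everything, so I'm handing in.

```bash
python3 -c "
from station import manip
print(manip.sign_off())"
```

```text
the job is handed in; nothing more can be done
None
```

The job is handed in (no verdict was returned): the wedge alone raised the tray until its rim measured 74.2–75.5 mm against the red band's centre at about 74.9 mm, and the clamp handle is down past centre on its stop with the pad on the rim.

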